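# Bring a conservator's suction table up to working suction

## Task

Bring the suction table up to working suction: open the gate valve on its pipe fully, turning the red handwheel anticlockwise until you feel it come up against its stop, and back it off a quarter turn. Then turn the blower's dial up to the green mark at 6, never letting the pointer run into the red band. Do not touch the painting, and do not knock over or push aside the bottles, jar, weights and scalpel around it.

Things in the scene. Friction and masses are not known exactly. Their poses are not given: they have to be found in the camera images.
- wheel (a joint): angle of the valve's handwheel, rad: 0 = shut, grows as the wheel turns anticlockwise seen from above (opening), 18.85 (three turns) = fully open, a hard stop. It starts 1.2 to 1.9 turns short of it. Friction about 0.12 N m (3 N on a spoke at 37 mm from the axis); it stays where it is left.
- wheel_hub (a point): centre of the level red handwheel, 205 mm up, at mid-height of rim and spokes. Rim bar 14 mm thick, inner radius 61, outer 75 mm; hub radius 13, its nut 17 mm above this point; three spokes 12 mm thick at 0, 120, 240 degrees from this point's x axis, which turns with the wheel (z up). The gaps are open right through: to 50 mm below this point there is only a neck of radius 12 mm.
- wheel_mark (a point): dab of white paint on top of the wheel's rim at the outer end of spoke 0 (along the hub point's x axis), 68 mm from the axis; that spoke carries a white stripe too. A closed gripper put down through a gap at 37 mm from the axis, tips 22 mm below the hub point, can push the spokes round either way.
- dial (a joint): angle of the blower dial, rad: 0 = pointer on the first tick (0), grows clockwise seen from above, 0.4712 per division, 4.712 = last tick (10), stops at both ends. The green mark at 6 is 2.827; the red band runs from 8 (3.770) to 10. It starts between about 1 and 3. Friction about 0.05 N m; it stays where it is left.
- dial_grip (a point): on the dial's vertical axis, 96 mm up, at mid-height of its grip bar. Turns with the dial: x points along the pointer, z up. Black pointer knob: bar 54 mm long (along x, centred), 14 mm wide, 25 mm tall, from 83 to 108 mm above the bench, on a round skirt of radius 31 mm; a white line runs along the pointer end.
- dial_tip (a point): tip of the dial's pointer, 36 mm from its axis, at skirt height.
- green_mark (a point): the green mark at 6 on the dial's scale, 46 mm from the dial's axis, on the panel.
- controller: blower controller, fixed, left or right of the valve: grey case 170 (x) x 130 (y) x 74 (z) mm, black top panel, origin under its centre. Dial axis at x -20 mm, y 0; round it a white scale disc of radius 56 mm with eleven long black ticks, 0 to 10 (0 at 135 degrees anticlockwise from +x, then 27 degrees clockwise each), a green mark at 6, a red band 8 to 10.
- rig: suction table with its pipe and valve, fixed; origin on the bench under the valve's stem. A white pipe 60 mm thick runs along its x axis, 65 mm up, from a bench fitting at x -125 mm through the brass gate valve to the suction table: a grey box with a perforated top, x 108 to 352 mm, y -142 to 142 mm, top 100 mm up.
- painting: small landscape painting on a panel, 160 (x) x 200 (y) x 10 mm, lying on the suction table, its underside 100 mm above the bench; origin under its centre. Not to be touched.
- bottle_small: clear bottle with blue cap, 42 mm wide, 80 mm tall, loose, beside the valve; origin under its centre.
- bottle_large: clear bottle with blue cap, 60 mm wide, 110 mm tall, loose, behind the controller; origin under its centre.
- vial_black: amber vial with black cap, 34 mm wide, 65 mm tall, loose, beside the valve; origin under its centre.
- swab_jar: glass jar with a steel lid, 85 mm wide, 98 mm tall, loose, behind the tray; origin under its centre.
- weight_a: steel weight, 32 mm wide, 30 mm tall with its knob, loose on the painting; origin under its centre.
- weight_b: steel weight like the other, on the painting's other side.
- tray: low steel instrument tray, 160 x 110 x 18 mm, fixed, on the other side of the valve from the controller; origin under its centre.
- scalpel: steel scalpel, 120 mm long along x, lying in the tray, loose; origin under its middle.

How it is judged:
On the way, in this order (a step that is already met when the one before it is completed fails the run):
1. the valve is fully open, the handwheel against its stop (value of joint wheel above 18.73 rad), for 0.1 s.
2. the handwheel has been backed off a quarter turn (value of joint wheel between 16.88 and 17.68 rad), for 0.3 s.
3. the dial is on the green mark (value of joint dial between 2.727 and 2.927 rad), for 0.2 s.
At the end, for the whole second after the job is handed in: The handwheel rests a quarter turn (1.57 rad, within 0.4 rad) back from its fully open stop, and the dial rests on the green mark at 6 within 0.1 rad (about a fifth of a division) (all of step 2 and all of step 3 and velocity of joint wheel between -0.05 and 0.05 rad/s and velocity of joint dial between -0.05 and 0.05 rad/s); the robot touches nothing.
It fails at once if the dial's pointer runs into the red band (past 8) (value of joint dial above 3.84 rad).
It fails at once if the robot touches the painting (contact force between painting and the fingers above 0.5 N or contact force between painting and the arm above 0.5 N).
It fails at once if a bottle, the jar, a weight or the scalpel is pushed aside by more than 25 mm (distance of any of bottle_small, bottle_large, vial_black, swab_jar, weight_a, weight_b, scalpel from where it was at the start of the episode above 0.025 m).
It fails at once if a bottle, the jar or a weight is knocked over (angle between any of bottle_small, bottle_large, vial_black, swab_jar, weight_a, weight_b's own z axis and vertical above 0.5 rad).
It also fails if it takes over 67 s, if anything falls off the work surface, if the arm or the gripper's body presses on something with over 40 N, if the wrist force passes 120 N, or if a joint passes its speed limit or range.

## Robot

A 7-joint arm with a two-finger parallel gripper is mounted at the origin on the work surface. World frame = base frame: x ahead of the robot, y to its left, z up, the work surface at z = 0. Lengths are in m, angles in rad, forces in N, time in s.
With the tool pointing down it reaches from about 0.4 to 0.85 m from the base axis. Payload 4.5 kg.
Tool frame: the origin (TCP) lies on the centre line of the jaws, within the pads' length; the fingertips stand 19 mm ahead of it and the grasp point (between the pads) is the TCP; z points along the fingers, y is the direction in which the jaws open and shut (so a half turn about z gives the same grasp; the last joint's range is limited). The gripper opens to 88 mm and grips with 3 to 60 N. Pads are 18 mm wide; open, the fingers measure 123 mm over their backs; the gripper's body (75 mm by 187 mm) begins 45 mm behind the grasp point.
Start: joints at [1.218, 0.689, -0.195, 1.565, 0.157, 0.902, -0.215], TCP at [0.236, -0.579, 0.258] pointing down, gripper open.
Joint ranges: [-3.01, 3.01], [-0.46, 2.08], [-1.47, 1.51], [0.13, 2.56], [-1, 4.14], [0.04, 2.09], [-2.66, 2.66]. Speed limits (rad/s): [2.57, 2.57, 3.14, 3.14, 3.14, 3.14, 3.14].

## Interface

Orientations are given as a unit quaternion [x, y, z, w].
In Python, from workcell import manip gives the robot as it stands.
- The arm moves only by the shell command python3 -m creep 'ROWS' [FORCE]. ROWS is JSON, a list of rows, each a list of 7 numbers: the opening in per cent of the stroke, from 0 (shut) to 100 (fully open), then the shift along the tool's x, y, z in m, then the turn, a rotation vector about the tool's x, y, z in degrees. In form: [[gripper, dx, dy, dz, wx, wy, wz], ...]. A call has 1 to 10 rows; each row is the pose to reach, as a shift and turn from the pose measured when the call began, along the tool's axes at that moment; what a row does not reach only later rows make up. A row lasts 1/8 s, in which the tool goes at most 62.5 mm and 10.7 degrees, less where a joint would pass 70% of its speed; a pose out of reach is approached as far as the arm can. A call with a gripper value outside its range is refused whole. The fingers move at their own pace and stop on an object; FORCE is the grip in N (left out, the last holds). Time passes only in rows, so rows that repeat a pose let the fingers close. It gives the time, the measured TCP pose, the force and the opening at its end, in the units of the state.
- manip.read_state(): the state, without advancing time (a new reading comes with each control period).
- manip.capture(name): name is "scene" or "top"; returns the picture (384x512x3 uint8, red, green, blue); there is no depth.
- manip.get_calibration(name): a dict with "K" (3x3 intrinsics, pixels), "T" (4x4, takes a point from camera to world coordinates). Camera axes: x right, y down, z forward; pixel columns grow to the right and rows downward; lengths in m; the calibration is good to about 2 mm. A picture is of the moment at which its call begins. get_calibration takes no time and is no camera call.
- manip.close_job(): hands the job in, once; it reports no verdict.
The state is a dict: "time_s": time; "joints": joint angles; "dq": joint speeds; "joint_torque": joint torques, N m; "tool_pos": TCP position; "eef_rot": TCP orientation; "contact_force": force on the tool from outside, world axes, zero at the start; "ft_torque": the same for the moment, N m; "width": opening from 0.0 (shut) to 1.0 (fully open).
Only numpy, scipy, OpenCV 4.12 (cv2) and the standard library are available. Lean on these libraries where they do the work, as an engineer would, in place of code of your own. Each camera call takes 0.05 s, during which the arm holds its last target. There are 200 camera calls.

## Working session

There is one attempt and no reset: what is moved stays moved. The work goes in short steps, Python scripts to look and compute and a shell command to move; the robot and the scene stay as the last step left them, time stands still between calls to the robot, and variables do not carry over. Pictures are saved under pics/ and viewed, about 8 in all and at most 12, crops included, and the job is handed in when it is done.

```bash
ls; mkdir -p pics; python3 - <<'E'
from workcell import manip
import cv2,numpy as np
s=manip.read_state();print(s)
for n in("scene","top"):
    im=manip.capture(n);cv2.imwrite(f"pics/{n}0.png",im[:,:,::-1])
    c=manip.get_calibration(n);print(n,np.round(c["K"],1).tolist(),np.round(c["T"],3).tolist())
a=[cv2.imread(f"pics/{n}0.png") for n in("scene","top")]
cv2.imwrite("pics/a.png",np.vstack(a)[:, :])
E
```

```text
pics
{'time_s': 0.0, 'joints': array([ 1.21781552,  0.68999395, -0.19452468,  1.56633028,  0.15736188,
        0.90247557, -0.21514053]), 'dq': array([-2.04167499e-04, -6.42601343e-04,  7.44343405e-04,  2.68704610e-03,
       -2.30029672e-04, -1.65487751e-03, -5.02513827e-05]), 'joint_torque': array([ 3.96849364e-04, -5.27560437e+01, -1.26677223e+00, -1.53428900e+01,
       -5.26194088e-02,  6.58022487e-03,  1.73735693e-04]), 'tool_pos': array([ 0.2354852 , -0.57831022,  0.25690772]), 'eef_rot': array([ 9.81349347e-01,  1.92230698e-01, -2.55332456e-04, -8.67420141e-04]), 'contact_force': array([ 0.11557636,  0.32683664, -0.09841313]), 'ft_torque': array([ 0.02321652,  0.03527387, -0.00420783]), 'width': 1.0054260799160026}
scene [[402.9, 0.0, 260.8], [0.0, 402.9, 190.6], [0.0, 0.0, 1.0]] [[-0.665, 0.562, -0.491, 1.057], [0.746, 0.517, -0.419, 0.387], [0.019, -0.645, -0.764, 0.886], [0.0, 0.0, 0.0, 1.0]]
top [[351.1, 0.0, 257.8], [0.0, 351.1, 189.7], [0.0, 0.0, 1.0]] [[-0.003, -0.983, 0.184, 0.38], [-1.0, 0.005, 0.011, -0.007], [-0.012, -0.184, -0.983, 1.162], [0.0, 0.0, 0.0, 1.0]]
```

View pics/top0.png

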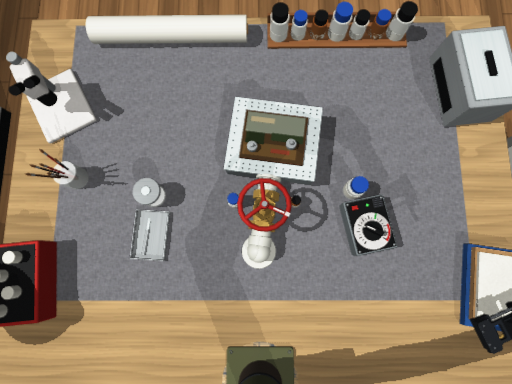

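View pics/scene0.png

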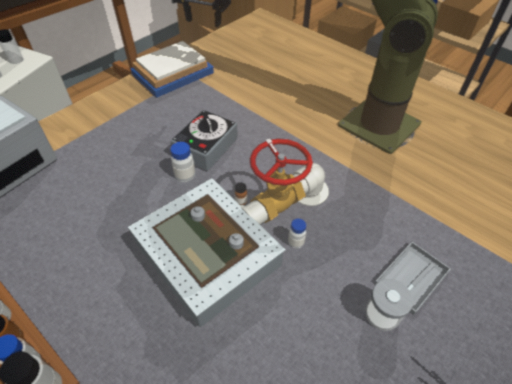

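Top view: wheel centre is near (264,204) with a spoke stripe toward (288,212); dial is near (372,230), controller right of the valve. Measuring both.

```bash
cat > h.py <<'E'
from workcell import manip
import cv2,numpy as np
def shot(n): return manip.capture(n)
def ray(n,u,v,z):
    c=manip.get_calibration(n);K=np.array(c["K"]);T=np.array(c["T"])
    d=T[:3,:3]@np.linalg.solve(K,[u,v,1.]);o=T[:3,3]
    return o+d*(z-o[2])/d[2]
def proj(n,P):
    c=manip.get_calibration(n);K=np.array(c["K"]);T=np.array(c["T"])
    p=K@(T[:3,:3].T@(np.array(P)-T[:3,3]));return p[:2]/p[2]
def red(im):
    i=im.astype(int);return ((i[:,:,0]>110)&(i[:,:,1]<60)&(i[:,:,2]<60)).astype(np.uint8)
def white(im): return (im.min(2)>165).astype(np.uint8)
E
python3 - <<'E'
from h import *
im=cv2.imread("pics/top0.png")[:,:,::-1];sc=cv2.imread("pics/scene0.png")[:,:,::-1]
for n,i in(("top",im),("scene",sc)):
    m=red(i);k,l,st,ce=cv2.connectedComponentsWithStats(m)
    j=1+np.argmax(st[1:,4]);print(n,st[j])
    pts=np.argwhere(l==j)[:,::-1]
    hull=cv2.convexHull(pts.astype(np.int32))[:,0]
    W=np.array([ray(n,u,v,.205)[:2] for u,v in hull]).astype(np.float32)
    print(cv2.fitEllipse(W), cv2.minEnclosingCircle(W))
t=im
a=cv2.resize(t[165:245,225:305],None,fx=5,fy=5,interpolation=cv2.INTER_CUBIC)
b=cv2.resize(t[185:265,330:410],None,fx=5,fy=5,interpolation=cv2.INTER_CUBIC)
cv2.imwrite("pics/b.png",np.hstack([a,b])[:,:,::-1])
E
```

```text
top [238 179  53  52 815]
((0.519775927066803, -0.012789699248969555), (0.14470432698726654, 0.14673419296741486), 84.0232162475586) ((0.5195969939231873, -0.01246598269790411), 0.07385888695716858)
scene [251 140  60  45 648]
((0.5184325575828552, -0.01386487577110529), (0.1410679668188095, 0.14704608917236328), 118.17766571044922) ((0.5181287527084351, -0.013252662494778633), 0.0737399309873581)
```

View pics/b.png

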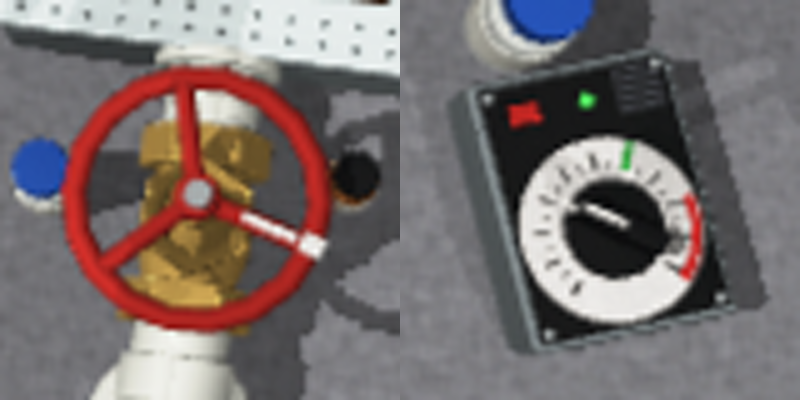

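Spokes are near -114°, 6° and 126°. The dial pointer is near tick 3 and the green mark is about -12° in world. I'll go above the wheel gap centred at -54°, gripper shut, with tool x turned to world +y.

```bash
python3 -m creep '[[0,0.484,-0.380,-0.02,0,0,-67.8],[0,0.484,-0.380,-0.02,0,0,-67.8],[0,0.484,-0.380,-0.02,0,0,-67.8],[0,0.484,-0.380,-0.02,0,0,-67.8],[0,0.484,-0.380,-0.02,0,0,-67.8],[0,0.484,-0.380,-0.02,0,0,-67.8],[0,0.484,-0.380,-0.02,0,0,-67.8],[0,0.484,-0.380,-0.02,0,0,-67.8],[0,0.484,-0.380,-0.02,0,0,-67.8],[0,0.484,-0.380,-0.02,0,0,-67.8]]' 20
python3 - <<'E'
from h import *
s=manip.read_state();print(s['tool_pos'],s['eef_rot'],s['joints'],s['contact_force'])
E
```

```text
time_s: 1.35
tool_pos: [0.5412, -0.0415, 0.2774]
eef_rot: [0.707, 0.707, 0.0, -0.001]
contact_force: [0.6, -0.6, -0.1]
width: 0.001
[ 0.54115947 -0.04148186  0.27744625] [ 7.06875634e-01  7.07337176e-01  3.02672396e-04 -9.30087141e-04] [ 0.30022681  0.5886181  -0.5032026   1.78069572  0.35707606  0.86471554
 -0.36614693] [ 0.55494509 -0.59490352 -0.0716    ]
```

```bash
python3 -m creep '[[0,0,0,0.025,0,0,0],[0,0,0,0.05,0,0,0],[0,0,0,0.075,0,0,0],[0,0,0,0.075,0,0,0]]'
python3 - <<'E'
import numpy as np
# tool x=+y, tool y=+x ; shifts from angle -52 start
h=np.array([.519,-.013]);p0=np.array([.541,-.0415])
for a in range(-52,330,24):
    w=h+.037*np.array([np.cos(np.radians(a)),np.sin(np.radians(a))])-p0
    print(a,np.round([w[1],w[0]],3).tolist())
E
```

```text
time_s: 1.85
tool_pos: [0.5396, -0.0415, 0.2008]
eef_rot: [0.707, 0.707, -0.001, -0.002]
contact_force: [-0.3, 0.0, 0.5]
width: 0.006
-52 [-0.001, 0.001]
-28 [0.011, 0.011]
-4 [0.026, 0.015]
20 [0.041, 0.013]
44 [0.054, 0.005]
68 [0.063, -0.008]
92 [0.065, -0.023]
116 [0.062, -0.038]
140 [0.052, -0.05]
164 [0.039, -0.058]
188 [0.023, -0.059]
212 [0.009, -0.053]
236 [-0.002, -0.043]
260 [-0.008, -0.028]
284 [-0.007, -0.013]
308 [-0.001, 0.001]
```

```bash
python3 -m creep '[[0,0.011,0.013,0,0,0,0],[0,0.026,0.016,0,0,0,0],[0,0.041,0.014,0,0,0,0],[0,0.054,0.006,0,0,0,0],[0,0.063,-0.007,0,0,0,0],[0,0.065,-0.022,0,0,0,0],[0,0.062,-0.037,0,0,0,0],[0,0.052,-0.049,0,0,0,0],[0,0.039,-0.057,0,0,0,0],[0,0.023,-0.058,0,0,0,0]]'
cat > c.py <<'E'
import sys,numpy as np
from workcell import manip
s=manip.read_state();p=s['tool_pos'];h=np.array([.519,-.013])
d=p[:2]-h;a=np.degrees(np.arctan2(d[1],d[0]));q=s['eef_rot']
print('t',round(s['time_s'],2),'p',p.round(4),'ang',a.round(1),'r',np.hypot(*d).round(4),'F',s['contact_force'].round(1),'M',s['ft_torque'].round(2),'tx',np.degrees(2*np.arctan2(q[1],q[0])).round(1))
if len(sys.argv)>2:
  st,n=float(sys.argv[1]),int(sys.argv[2])
  for k in range(1,n+1):
    b=np.radians(a+k*st);w=h+.037*np.array([np.cos(b),np.sin(b)])-p[:2]
    print(round(a+k*st),'[0,%.3f,%.3f,0,0,0,0]'%(w[1],w[0]))
E
python3 c.py 24 10
```

```text
time_s: 3.1
tool_pos: [0.486, -0.0102, 0.2034]
eef_rot: [0.704, 0.71, 0.007, -0.003]
contact_force: [1.1, 15.6, 0.6]
width: 0.004
t 3.1 p [ 0.486  -0.0102  0.2034] ang 175.1 r 0.0331 F [ 1.1 15.6  0.6] M [ 2.94 -0.37  0.26] tx 90.5
199 [0,-0.015,-0.002,0,0,0,0]
223 [0,-0.028,0.006,0,0,0,0]
247 [0,-0.037,0.019,0,0,0,0]
271 [0,-0.040,0.034,0,0,0,0]
295 [0,-0.036,0.049,0,0,0,0]
319 [0,-0.027,0.061,0,0,0,0]
343 [0,-0.014,0.068,0,0,0,0]
367 [0,0.002,0.070,0,0,0,0]
391 [0,0.016,0.065,0,0,0,0]
415 [0,0.028,0.054,0,0,0,0]
```

```bash
python3 -m creep '[[0,-0.015,-0.004,0,0,0,0],[0,-0.028,0.006,0,0,0,0],[0,-0.037,0.019,0,0,0,0],[0,-0.040,0.034,0,0,0,0],[0,-0.036,0.049,0,0,0,0],[0,-0.027,0.061,0,0,0,0],[0,-0.014,0.068,0,0,0,0],[0,0.002,0.070,0,0,0,0]]'
python3 c.py 16 6; python3 - <<'E'
from h import *
im=shot("scene");cv2.imwrite("pics/c.png",cv2.resize(im[110:230,200:360],None,fx=4,fy=4,interpolation=cv2.INTER_CUBIC)[:,:,::-1])
E
```

```text
time_s: 4.1
tool_pos: [0.5555, -0.0124, 0.2039]
eef_rot: [0.705, 0.709, 0.003, -0.001]
contact_force: [0.3, -9.0, -1.4]
width: 0.001
t 4.1 p [ 0.5555 -0.0124  0.2039] ang 0.9 r 0.0365 F [ 0.3 -9.  -1.4] M [-1.78 -0.13  0.14] tx 90.3
17 [0,0.010,-0.001,0,0,0,0]
33 [0,0.020,-0.005,0,0,0,0]
49 [0,0.027,-0.012,0,0,0,0]
65 [0,0.033,-0.021,0,0,0,0]
81 [0,0.036,-0.031,0,0,0,0]
97 [0,0.036,-0.041,0,0,0,0]
```

View pics/c.png

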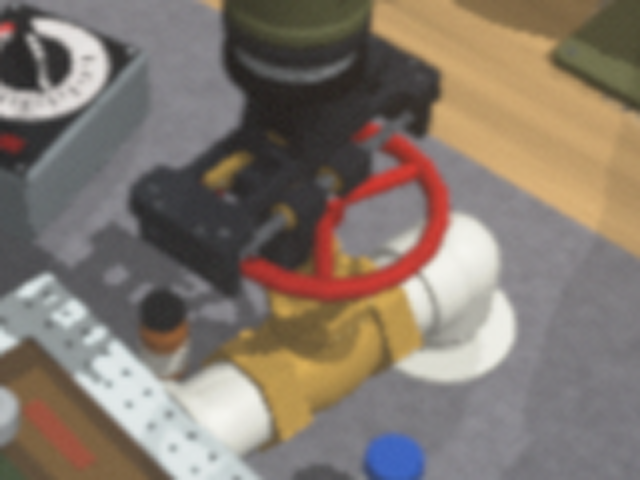

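The wheel follows the push (spoke riding ahead of the fingers). Continuing in short calls, watching for the stop.

```bash
python3 -m creep '[[0,0.010,-0.001,0,0,0,0],[0,0.020,-0.005,0,0,0,0],[0,0.027,-0.012,0,0,0,0]]'
python3 c.py 14 4
```

```text
time_s: 4.53
tool_pos: [0.5465, 0.0188, 0.2058]
eef_rot: [0.704, 0.71, 0.007, 0.001]
contact_force: [2.3, -4.7, -0.3]
width: 0.006
t 4.53 p [0.5465 0.0188 0.2058] ang 49.1 r 0.042 F [ 2.3 -4.7 -0.3] M [-1.07 -0.4   0.05] tx 90.4
63 [0,0.001,-0.011,0,0,0,0]
77 [0,0.004,-0.019,0,0,0,0]
91 [0,0.005,-0.028,0,0,0,0]
105 [0,0.004,-0.037,0,0,0,0]
```

```bash
python3 -m creep '[[0,0.001,-0.011,0.002,0,0,0],[0,0.004,-0.019,0.003,0,0,0],[0,0.005,-0.028,0.003,0,0,0]]'
python3 c.py 14 4
```

```text
time_s: 4.9
tool_pos: [0.5266, 0.0254, 0.205]
eef_rot: [0.704, 0.71, 0.015, 0.006]
contact_force: [24.2, -3.5, -7.5]
width: 0.005
t 4.9 p [0.5266 0.0254 0.205 ] ang 78.8 r 0.0391 F [24.2 -3.5 -7.5] M [-0.63 -4.91  0.22] tx 90.5
93 [0,-0.001,-0.009,0,0,0,0]
107 [0,-0.003,-0.018,0,0,0,0]
121 [0,-0.007,-0.027,0,0,0,0]
135 [0,-0.012,-0.034,0,0,0,0]
```

```bash
python3 -m creep '[[0,-0.001,-0.010,0.002,0,0,0],[0,-0.001,-0.010,0.002,0,0,0]]'
python3 c.py 14 3; python3 - <<'E'
from h import *
im=shot("top");cv2.imwrite("pics/d1.png",im[:,:,::-1])
a=im[160:250,215:315];b=shot("scene")[125:215,230:330]
f=lambda x:cv2.resize(x,None,fx=4,fy=4,interpolation=cv2.INTER_CUBIC)
cv2.imwrite("pics/d.png",np.hstack([f(a),f(b)])[:,:,::-1])
E
```

```text
time_s: 5.15
tool_pos: [0.5264, 0.0264, 0.2058]
eef_rot: [0.704, 0.71, 0.025, 0.011]
contact_force: [17.3, -1.4, -2.9]
width: 0.006
t 5.15 p [0.5264 0.0264 0.2058] ang 79.4 r 0.0401 F [17.3 -1.4 -2.9] M [-0.37 -3.51  0.05] tx 90.5
93 [0,-0.002,-0.010,0,0,0,0]
107 [0,-0.004,-0.018,0,0,0,0]
121 [0,-0.008,-0.027,0,0,0,0]
```

View pics/d.png

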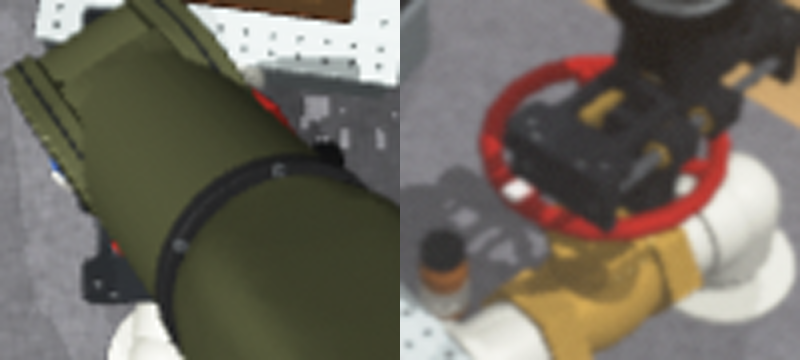

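```bash
cat > m.py <<'E'
from h import *
im=shot("scene");w=white(im);h=np.array([.519,-.013])
for b in range(0,360,2):
    P=[h[0]+.068*np.cos(np.radians(b)),h[1]+.068*np.sin(np.radians(b)),.213]
    u,v=proj("scene",P).round().astype(int)
    px=im[v,u].astype(int)
    if px.min()>150: print(b,(u,v),px)
E
python3 m.py
```

```text
348 (np.int64(257), np.int64(171)) [209 192 189]
350 (np.int64(258), np.int64(171)) [229 220 217]
352 (np.int64(259), np.int64(172)) [238 235 232]
354 (np.int64(259), np.int64(173)) [229 223 220]
356 (np.int64(260), np.int64(173)) [222 204 199]
```

Mark is at -8°, so the wheel has turned 466° (1.29 turns, in the stated range) and the force suggests the stop. Pushing harder once to confirm, with tilt correction.

```bash
cat >> c.py <<'E'
from scipy.spatial.transform import Rotation as R
print('tilt fix',(R.from_quat(q).inv()*R.from_quat([.7071,.7071,0,0])).as_rotvec(degrees=True).round(1))
E
python3 c.py; python3 -m creep '[[0,0.000,-0.014,0.003,0,0,0],[0,-0.001,-0.018,0.003,0,0,0],[0,-0.001,-0.018,0.003,0,0,0]]'
python3 c.py; python3 m.py
```

```text
t 5.3 p [0.5264 0.0264 0.2058] ang 79.4 r 0.0401 F [17.5 -3.  -1.9] M [-0.39 -3.43  0.07] tx 90.5
tilt fix [ 2.9 -1.1  0.5]
time_s: 5.68
tool_pos: [0.525, 0.0284, 0.2068]
eef_rot: [0.704, 0.709, 0.04, 0.02]
contact_force: [29.4, -2.0, -6.7]
width: 0.006
t 5.67 p [0.525  0.0284 0.2068] ang 81.8 r 0.0418 F [29.4 -2.  -6.7] M [-0.52 -5.87  0.13] tx 90.5
tilt fix [ 4.9 -1.6  0.5]
350 (np.int64(258), np.int64(171)) [207 191 188]
352 (np.int64(259), np.int64(172)) [196 191 188]
354 (np.int64(259), np.int64(173)) [166 159 156]
356 (np.int64(260), np.int64(173)) [171 156 153]
```

Wheel mark unmoved under 29 N: it's at its stop. Now back off clockwise with the next spoke.

```bash
cat > c.py <<'E'
import sys,numpy as np
from workcell import manip
from scipy.spatial.transform import Rotation as R
s=manip.read_state();p=s['tool_pos'];h=np.array([.519,-.013]);Q=R.from_quat(s['eef_rot'])
d=p[:2]-h;a=np.degrees(np.arctan2(d[1],d[0]))
print('t',round(s['time_s'],2),'p',p.round(4),'ang',a.round(1),'F',s['contact_force'].round(1))
rv=(Q.inv()*R.from_quat([.7071,.7071,0,0])).as_rotvec(degrees=True)
for b in map(float,sys.argv[1:]):
    c=np.radians(b);t=np.array([h[0]+.037*np.cos(c),h[1]+.037*np.sin(c),.202])
    w=Q.inv().apply(t-p);print(b,'[0,%.3f,%.3f,%.3f,%.0f,%.0f,%.0f]'%(*w,*rv))
E
python3 c.py 65 50 35 20 5 -10 -25 -40
```

```text
t 5.72 p [0.525  0.0284 0.2068] ang 81.7 F [29.4 -2.3 -5.6]
65.0 [0,-0.008,0.009,0.005,5,-2,0]
50.0 [0,-0.013,0.017,0.006,5,-2,0]
35.0 [0,-0.021,0.024,0.006,5,-2,0]
20.0 [0,-0.029,0.028,0.006,5,-2,0]
5.0 [0,-0.039,0.030,0.006,5,-2,0]
-10.0 [0,-0.048,0.030,0.006,5,-2,0]
-25.0 [0,-0.057,0.027,0.005,5,-2,0]
-40.0 [0,-0.066,0.021,0.005,5,-2,0]
```

```bash
python3 -m creep '[[0,-0.008,0.009,0.005,5,-2,0],[0,-0.013,0.017,0.006,5,-2,0],[0,-0.021,0.024,0.006,5,-2,0],[0,-0.029,0.028,0.006,5,-2,0],[0,-0.039,0.030,0.006,5,-2,0],[0,-0.048,0.030,0.006,5,-2,0],[0,-0.057,0.027,0.005,5,-2,0],[0,-0.062,0.023,0.005,5,-2,0]]'
python3 c.py -20 -40 -50 -60; python3 m.py
```

```text
time_s: 6.72
tool_pos: [0.55, -0.0311, 0.2027]
eef_rot: [0.704, 0.71, -0.0, 0.002]
contact_force: [3.1, 5.1, 0.4]
width: 0.005
t 6.72 p [ 0.55   -0.0311  0.2027] ang -30.2 F [3.1 5.1 0.4]
-20.0 [0,0.005,0.004,0.001,0,0,1]
-40.0 [0,-0.006,-0.003,0.001,0,0,1]
-50.0 [0,-0.010,-0.007,0.001,0,0,1]
-60.0 [0,-0.014,-0.013,0.001,0,0,1]
```

```bash
python3 -m creep '[[0,-0.006,-0.003,0.001,0,0,0],[0,-0.010,-0.007,0.001,0,0,0],[0,-0.010,-0.007,0.001,0,0,0]]'
python3 c.py -50 -30; python3 m.py;python3 - <<'E'
from h import *
f=lambda x:cv2.resize(x,None,fx=4,fy=4,interpolation=cv2.INTER_CUBIC)
cv2.imwrite("pics/e.png",f(shot("scene")[125:215,230:330])[:,:,::-1])
E
```

```text
time_s: 7.15
tool_pos: [0.5421, -0.0431, 0.2018]
eef_rot: [0.704, 0.71, -0.001, 0.002]
contact_force: [1.6, 0.7, 1.4]
width: 0.001
t 7.15 p [ 0.5421 -0.0431  0.2018] ang -52.5 F [1.6 0.7 1.4]
-50.0 [0,0.002,0.001,-0.000,0,0,0]
-30.0 [0,0.012,0.009,-0.000,0,0,0]
```

View pics/e.png

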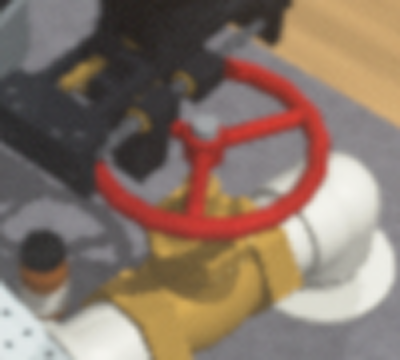

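```bash
python3 - <<'E'
from h import *
h=np.array([.519,-.013])
for u,v in((205,150),(193,222),(303,116)):
    d=ray("scene",u/4+230,v/4+125,.21)[:2]-h;print(d.round(3),np.degrees(np.arctan2(d[1],d[0])).round(1))
E
```

```text
[0.007 0.008] 48.8
[0.054 0.039] 35.4
[-0.055  0.032] 149.4
```

Two visible spokes at ~35° and ~149° put spoke 0 near -88°, i.e. backed off ~80°. A bit more, then free the fingers, lift and check.

```bash
python3 -m creep '[[0,-0.006,-0.008,0,0,0,0],[0,-0.006,-0.008,0,0,0,0]]'
python3 c.py -45
```

```text
time_s: 7.5
tool_pos: [0.5344, -0.0496, 0.2019]
eef_rot: [0.704, 0.71, -0.001, 0.002]
contact_force: [3.3, 1.5, 0.8]
width: 0.007
t 7.5 p [ 0.5344 -0.0496  0.2019] ang -67.1 F [3.3 1.5 0.8]
-45.0 [0,0.010,0.011,-0.000,0,0,0]
```

```bash
python3 -m creep '[[0,0.010,0.011,0,0,0,0],[0,0.010,0.011,0,0,0,0],[0,0.010,0.011,-0.04,0,0,0],[0,0.010,0.011,-0.08,0,0,0],[0,-0.05,0.011,-0.08,0,0,0],[0,-0.11,0.011,-0.08,0,0,0],[50,-0.11,0.011,-0.08,0,0,0]]'
python3 m.py; python3 - <<'E'
from h import *
im=cv2.imread("pics/top0.png")[:,:,::-1].astype(int);r,g,b=im[...,0],im[...,1],im[...,2]
roi=np.zeros(r.shape,bool);roi[205:258,345:402]=1
k,l,st,ce=cv2.connectedComponentsWithStats((roi&(im.min(2)>150)).astype(np.uint8))
j=1+np.argmax(st[1:,4]);pts=np.argwhere(l==j)[:,::-1].astype(np.int32);hu=cv2.convexHull(pts)[:,0]
W=np.array([ray("top",u,v,.076)[:2] for u,v in hu],np.float32);print(cv2.minEnclosingCircle(W),cv2.fitEllipse(W))
for i in range(1,k): 
    if st[i,4]>3: print(st[i],ce[i],ray("top",*ce[i],.108).round(4))
gm=roi&(g>r+50)&(g>b+50);y,x=np.nonzero(gm);print(list(zip(x,y)));
s=y>208;print(ray("top",x[s].mean(),y[s].mean(),.076))
E
```

```text
time_s: 8.38
tool_pos: [0.5442, -0.166, 0.2814]
eef_rot: [0.708, 0.706, -0.004, 0.003]
contact_force: [0.5, 0.8, -0.4]
width: 0.095
254 (np.int64(265), np.int64(142)) [232 221 218]
256 (np.int64(264), np.int64(142)) [237 233 230]
258 (np.int64(263), np.int64(142)) [235 232 229]
260 (np.int64(263), np.int64(143)) [233 228 226]
262 (np.int64(262), np.int64(143)) [220 203 199]
((0.4553612172603607, -0.34460923075675964), 0.05632813647389412) ((0.4550548195838928, -0.3443249762058258), (0.11055299639701843, 0.11144766956567764), 120.92012786865234)
[354 213  34  36 604] [369.82450331 230.90066225] [ 0.4514 -0.3286  0.108 ]
[367 226   8   4  10] [370.4 227.2] [ 0.4624 -0.331   0.108 ]
[(np.int64(366), np.int64(205)), (np.int64(367), np.int64(205)), (np.int64(368), np.int64(205)), (np.int64(366), np.int64(206)), (np.int64(367), np.int64(206)), (np.int64(375), np.int64(213)), (np.int64(375), np.int64(214)), (np.int64(375), np.int64(215)), (np.int64(374), np.int64(216)), (np.int64(375), np.int64(216)), (np.int64(374), np.int64(217)), (np.int64(375), np.int64(217)), (np.int64(374), np.int64(218)), (np.int64(375), np.int64(218))]
[ 0.49936093 -0.356119    0.076     ]
```

Wheel mark is now at -102°: backed off ~94°, good. Dial axis at (0.455,-0.3445), green at about -14.7°. Take one look at the dial while it is clear.

```bash
cat > d.py <<'E'
from h import *
import sys
ax=np.array([.4552,-.3445])
def rect(n,im,z=.09,S=400):  # top-down rectified +-65mm, image up=+x left=+y
    q=[(ax[0]+sx*.065,ax[1]+sy*.065) for sx,sy in((1,1),(1,-1),(-1,-1),(-1,1))]
    src=np.float32([proj(n,[a,b,z]) for a,b in q]);dst=np.float32([[0,0],[S,0],[S,S],[0,S]])
    return cv2.warpPerspective(im,cv2.getPerspectiveTransform(src,dst),(S,S),flags=cv2.INTER_CUBIC)
s=shot("scene")
o=np.hstack([rect("scene",s,.076),rect("scene",s,.108)])
cv2.imwrite(sys.argv[1],o[:,:,::-1])
E
python3 d.py pics/f.png
```

```text
(no output)
```

View pics/f.png

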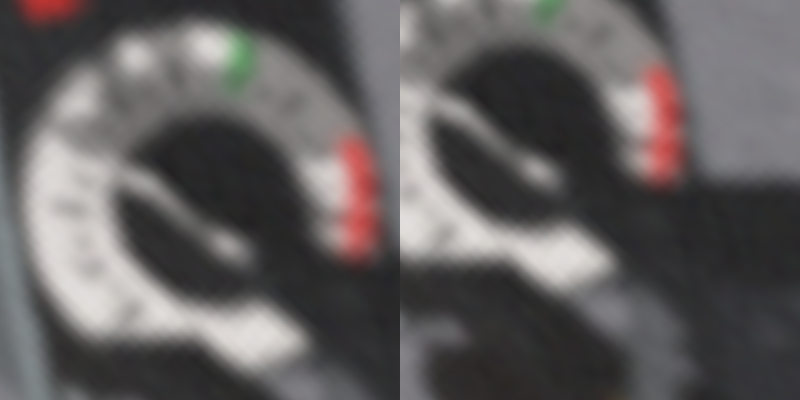

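Pointer is at ~66° world (about tick 3). Move over the dial with jaws across the bar.

```bash
cat > g.py <<'E'
import sys,numpy as np
from workcell import manip
from scipy.spatial.transform import Rotation as R
s=manip.read_state();p=s['tool_pos'];Q=R.from_quat(s['eef_rot'])
x=Q.as_matrix()[:,0];print('t',round(s['time_s'],2),'p',p.round(4),'tx',np.degrees(np.arctan2(x[1],x[0])).round(1),'F',s['contact_force'].round(1),'M',s['ft_torque'].round(2),'w',s['width'].round(3),'q7',s['joints'][6].round(2))
z,ang=float(sys.argv[1]),np.radians(float(sys.argv[2]))
T=R.from_matrix(np.array([[np.cos(ang),np.sin(ang),0],[np.sin(ang),-np.cos(ang),0],[0,0,-1]]))
print('[50,%.3f,%.3f,%.3f,%.1f,%.1f,%.1f]'%(*Q.inv().apply(np.array([.4552,-.3445,z])-p),*(Q.inv()*T).as_rotvec(degrees=True)))
E
python3 g.py .2 66
```

```text
Traceback (most recent call last):
  File "g.py", line 5, in <module>
    x=Q.as_matrix()[:,0];print('t',round(s['time_s'],2),'p',p.round(4),'tx',np.degrees(np.arctan2(x[1],x[0])).round(1),'F',s['contact_force'].round(1),'M',s['ft_torque'].round(2),'w',s['width'].round(3),'q7',s['joints'][6].round(2))
                                                                                                                                                                                       ^^^^^^^^^^^^^^^^
AttributeError: 'float' object has no attribute 'round'
```

```bash
sed -i "s/s\['width'\].round(3)/round(s['width'],3)/" g.py; python3 g.py .2 66
```

```text
t 8.47 p [ 0.5454 -0.1592  0.282 ] tx 90.4 F [-0.9  0.5  0.7] M [ 0.07 -0.04 -0.  ] w 0.185 q7 -0.15
[50,-0.184,-0.091,0.083,0.0,0.3,24.4]
```

```bash
python3 -m creep '[[50,-0.06,-0.03,0,0,0,8],[50,-0.12,-0.06,0,0,0,16],[50,-0.184,-0.091,0,0,0.3,24.4],[50,-0.184,-0.091,0.04,0,0.3,24.4],[50,-0.184,-0.091,0.083,0,0.3,24.4],[50,-0.184,-0.091,0.083,0,0.3,24.4],[50,-0.184,-0.091,0.083,0,0.3,24.4]]'
python3 g.py .105 66; python3 d.py pics/g.png;  python3 - <<'E'
from h import *
f=lambda x:cv2.resize(x,None,fx=4,fy=4,interpolation=cv2.INTER_CUBIC)
cv2.imwrite("pics/g.png",f(shot("scene")[70:190,140:280])[:,:,::-1])
E
```

```text
time_s: 9.35
tool_pos: [0.4571, -0.3428, 0.2012]
eef_rot: [0.838, 0.545, 0.001, 0.001]
contact_force: [0.7, 0.2, 1.2]
width: 0.5
t 9.35 p [ 0.4571 -0.3428  0.2012] tx 66.1 F [0.7 0.2 1.2] M [-0.06 -0.09 -0.  ] w 0.5 q7 -0.2
[50,-0.002,-0.001,0.096,0.1,-0.1,0.1]
```

View pics/g.png

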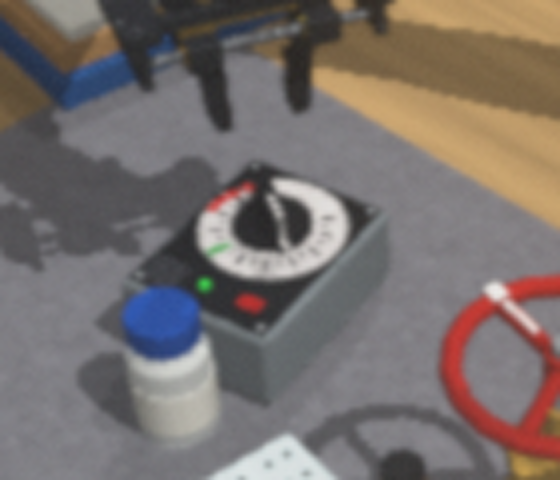

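The fingers straddle the bar line. The wheel is untouched, with its mark on the controller side, and all is clear below. Descending and closing.

```bash
python3 -m creep '[[50,-0.002,-0.001,0.05,0,0,0],[50,-0.002,-0.001,0.08,0,0,0],[50,-0.002,-0.001,0.094,0,0,0],[50,-0.002,-0.001,0.094,0,0,0],[10,-0.002,-0.001,0.094,0,0,0],[0,-0.002,-0.001,0.094,0,0,0],[0,-0.002,-0.001,0.094,0,0,0],[0,-0.002,-0.001,0.094,0,0,0]]' 15
python3 g.py .105 -15
```

```text
time_s: 10.45
tool_pos: [0.455, -0.345, 0.1083]
eef_rot: [0.839, 0.545, 0.001, 0.001]
contact_force: [-2.6, 1.8, 6.0]
width: 0.161
t 10.45 p [ 0.455  -0.345   0.1083] tx 66.0 F [-2.6  1.8  6. ] M [ 0.31  0.55 -0.03] w 0.161 q7 -0.27
[50,0.001,-0.000,0.003,0.1,-0.1,81.0]
```

Gripped (14.2 mm = bar width). Turning 81° clockwise.

```bash
python3 -m creep '[[0,0,0,0,0,0,9],[0,0,0,0,0,0,18],[0,0,0,0,0,0,27],[0,0,0,0,0,0,36],[0,0,0,0,0,0,45],[0,0,0,0,0,0,54],[0,0,0,0,0,0,63],[0,0,0,0,0,0,72],[0,0,0,0,0,0,80],[0,0,0,0,0,0,80]]'
python3 g.py .105 -15
```

```text
time_s: 11.7
tool_pos: [0.4553, -0.3459, 0.1084]
eef_rot: [0.993, -0.121, 0.002, 0.001]
contact_force: [0.2, -3.3, -2.4]
width: 0.159
t 11.7 p [ 0.4553 -0.3459  0.1084] tx -13.9 F [ 0.2 -3.3 -2.4] M [-0.47 -0.01 -0.03] w 0.159 q7 -1.16
[50,-0.000,-0.001,0.003,0.1,-0.2,1.1]
```

Release, rise, move aside to the −y side and measure.

```bash
python3 -m creep '[[50,0,0,0,0,0,0],[50,0,0,0,0,0,0],[50,0,0,0,0,0,0],[50,0,0,-0.05,0,0,0],[50,0,0,-0.11,0,0,0],[50,-0.04,0.05,-0.14,0,0,0],[50,-0.07,0.11,-0.15,0,0,0],[50,-0.10,0.17,-0.15,0,0,0],[50,-0.13,0.21,-0.15,0,0,0]]'
python3 m.py; python3 g.py .2 -15; python3 d.py pics/h.png; python3 - <<'E'
from h import *
from d import rect
E
python3 - pics/i.png <<'E'
from d import *
t=shot("top");s2=shot("scene")
f=lambda x:cv2.resize(x,(400,400),interpolation=cv2.INTER_CUBIC)
cv2.imwrite("pics/i.png",np.hstack([rect("top",t,.076),rect("scene",s2,.076)])[:,:,::-1])
E
```

```text
time_s: 12.82
tool_pos: [0.2808, -0.5163, 0.2588]
eef_rot: [0.993, -0.12, 0.002, 0.002]
contact_force: [0.8, 0.8, -0.1]
width: 0.502
254 (np.int64(265), np.int64(142)) [226 212 208]
256 (np.int64(264), np.int64(142)) [231 227 224]
258 (np.int64(263), np.int64(142)) [230 227 225]
260 (np.int64(263), np.int64(143)) [227 222 220]
262 (np.int64(262), np.int64(143)) [212 194 191]
t 12.88 p [ 0.2697 -0.5235  0.259 ] tx -14.7 F [-6.5 -5.3 -0.5] M [-0.31  0.39  0.02] w 0.499 q7 -0.77
[50,0.134,-0.221,0.056,0.6,0.1,0.3]Traceback (most recent call last):
  File "<stdin>", line 2, in <module>
  File "d.py", line 10, in <module>
    cv2.imwrite(sys.argv[1],o[:,:,::-1])
                ~~~~~~~~^^^
IndexError: list index out of range
```

View pics/i.png

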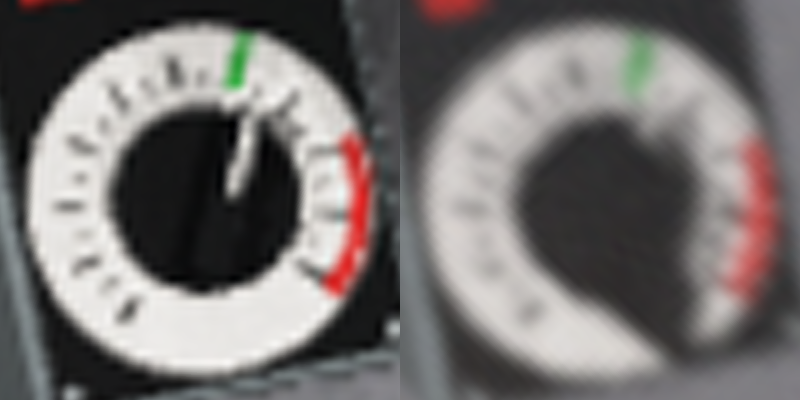

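```bash
python3 - <<'E' 
import sys; sys.argv=["d","pics/x.png"]
from d import *
t=shot("top");S=800
r=rect("top",t,.075,S).astype(int);R,G,B=r[...,0],r[...,1],r[...,2]
m=(r.min(2)>110).astype(np.uint8);k,l,st,ce=cv2.connectedComponentsWithStats(m)
red=(R>130)&(G<90);grn=(G>R+40)&(G>B+40)
yy,xx=np.mgrid[:S,:S];near=np.hypot(xx-400,yy-400)<365
big=((m>0)|red|grn)&near
hu=cv2.convexHull(np.argwhere(big)[:,::-1].astype(np.int32))[:,0]
c,ax_,_=cv2.fitEllipse(hu.astype(np.float32));print("disc c",c,ax_)
an=lambda x,y:np.degrees(np.arctan2(-(x-c[0]),-(y-c[1])))
y,x=np.nonzero(grn&near&(np.hypot(xx-400,yy-400)>200));print("green",an(x.mean(),y.mean()))
# angular profile of darkness on tick ring
g=cv2.GaussianBlur(r.mean(2).astype(np.float32),(0,0),2)
A=np.arange(-130,160,1.);rad=np.arange(245,300,3)
pr=np.array([np.mean([g[int(c[1]-q*np.cos(np.radians(a))),int(c[0]-q*np.sin(np.radians(a)))] for q in rad]) for a in A])
best=[(np.mean([np.interp(t0-27*k,A,pr) for k in(0,1,2,3,4,5)]),t0) for t0 in np.arange(138,158,1)]
b=min(best);print("tick0",b,"-> 6 at",b[1]-162)
# white line
r2=rect("top",t,.108,S);w=(r2.min(2)>110)&(np.hypot(xx-400,yy-400)<230)
k,l,st,ce=cv2.connectedComponentsWithStats(w.astype(np.uint8))
for i in range(1,k):
  if st[i,4]>150:
    p=np.argwhere(l==i)[:,::-1].astype(np.float32);v=cv2.fitLine(p,cv2.DIST_L2,0,.01,.01).ravel();print(st[i],ce[i],"line ang",np.degrees(np.arctan2(-v[0],-v[1])),an(*ce[i]))
E
```

```text
disc c (401.3004150390625, 400.102783203125) (700.2578125, 706.4075927734375)
green -15.537800247085862
tick0 (np.float64(143.81857681274414), np.int64(147)) -> 6 at -15
[  175   171   455   459 63551] [479.50830042 380.49992919] line ang -167.03719 -75.92867759016274
```

The pointer is at about -13.5° and green at about -15.3°, so it's ~2° off against a 5.7° tolerance. The wheel is ~94° back from its stop and the arm is clear. Let the arm settle, then hand in.

```bash
python3 -m creep '[[50,0,0,0,0,0,0],[50,0,0,0,0,0,0],[50,0,0,0,0,0,0],[50,0,0,0,0,0,0]]'; python3 m.py | head -3; python3 -c "
from workcell import manip
print(abs(manip.read_state()['dq']).max());print(manip.close_job())"
```

```text
time_s: 13.72
tool_pos: [0.2836, -0.5135, 0.2582]
eef_rot: [0.993, -0.119, 0.002, 0.001]
contact_force: [0.2, -0.2, -0.3]
width: 0.5
254 (np.int64(265), np.int64(142)) [226 213 208]
256 (np.int64(264), np.int64(142)) [231 227 225]
258 (np.int64(263), np.int64(142)) [229 226 223]
0.0021677562562524293
the job is handed in; nothing more can be done
None
```

The valve is fully open and backed off a quarter turn, and the blower dial is on the green mark at 6. I handed the job in at about 13.7 s of the 67 s allowed; no verdict was reported.

- **Valve:** I pushed the wheel anticlockwise by its spokes for about 466° (1.29 turns), until its paint mark stopped moving under a 29 N push. I then turned it back; the last camera check puts the mark about 94° from the stop, where the target is 90° ± 23°.
- **Dial:** I gripped the bar and turned it 80° clockwise, short of the red band. The gripper angle put the bar at -13.9°, and I read the pointer line by eye at about -13°. The green mark measured -15.0° to -15.5°. That leaves it about 2° short of the mark (0.03 rad, tolerance 0.1 rad).
- **Failed check:** my script to find the pointer's white line automatically did not isolate it. The pointer angle therefore rests on the gripper angle and the picture.
- **Clearance:** at hand-in the arm was still and clear of everything, with contact force near 0. I did not move near the painting or the loose items, but I did not measure their final positions.

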